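# Ready the tasting board: stand the stick, find the cap's thread and hold it off

## Robot

A 6-joint arm with a two-finger parallel gripper is mounted at the origin on the work surface. World frame = base frame: x ahead of the robot, y to its left, z up, the work surface at z = 0. Lengths are in mm, angles in rad, forces in N, time in s.
With the tool pointing down it reaches from about 300 to 775 mm from the base axis. Payload 14.6 kg.
Tool frame: the origin (TCP) lies between the finger pads; the fingertips stand 19 mm ahead of it and the grasp point (between the pads) is the TCP (manip.tcp_to_tips is the distance from the TCP to the fingertips, in mm); x points along the fingers, z is the direction in which the jaws open and shut, and the axes are right-handed (so a half turn about x gives the same grasp; the last joint's range is limited). The gripper opens to 94 mm and grips with 3 to 60 N. Pads are 16 mm wide; open, the fingers measure 119 mm over their backs; the gripper's body (75 mm by 177 mm) begins 78 mm behind the grasp point.
Start: joints at [-1.413, 0.3, 1.521, -0, 1.321, -0.067], TCP at [122.595, -536.153, 224.446] pointing down, gripper open.
Joint ranges: [-3.03, 3.03], [-0.79, 2.21], [0.23, 2.52], [-1.04, 4.18], [0, 3.07], [-2.55, 2.55]. Speed limits (rad/s): [2.22, 2.22, 2.57, 3.14, 3.14, 3.14].

## Interface

Orientations are given as [roll, pitch, yaw] about the fixed x, y, z axes, in that order (R = Rz(yaw) Ry(pitch) Rx(roll)).
In Python, from cell import manip gives the robot as it stands.
- The arm moves only by the tool jog_arm, never from a script. Its argument "moves" is a list that holds one entry, the list of rows, each a list of 6 numbers: the shift along the world's x, y, z in mm, then the turn, a rotation vector about the world's x, y, z in degrees. In form: [[[dx, dy, dz, wx, wy, wz], ...]]. A call has 1 to 5 rows; each row shifts and turns the pose as measured when the row begins; what a row does not reach is not made up. A row lasts 1/10 s, in which the tool goes at most 50 mm and 8.59 degrees, less where a joint would pass 70% of its speed; a pose out of reach is approached as far as the arm can. A call is refused whole if a number of a shift passes 50 or a number of a turn 8.59, either way. A call with a gripper value outside its range is refused whole. "gripper" is the opening, from -1 (shut) to 1 (fully open), set as the call begins (left out, the last holds). The fingers move at their own pace and stop on an object; "squeeze" is the grip in N (left out, the last holds). Time passes only in rows, so rows that do not move let the fingers close. It gives the time, the measured TCP pose, the force and the opening at its end, in the units of the state.
- manip.read_state(): the state, without advancing time (a new reading comes with each control period).
- manip.camera(name): name is "scene" or "top"; returns (picture, depth): 480x640x3 uint8, blue, green, red; 480x640 float32, mm along the optical axis (not along the pixel's ray), 0 where there is no reading.
- manip.camera_params(name): a dict with "fx", "fy", "cx", "cy" (pixels), "rvec" (rotation vector, rad) and "tvec" (3), from world to camera coordinates, as OpenCV has them. Camera axes: x right, y down, z forward; pixel columns grow to the right and rows downward; lengths in mm; the calibration is good to about 2 mm. A picture is of the moment at which its call begins. camera_params takes no time and is no camera call.
- manip.sign_off(): hands the job in, once; it reports no verdict.
The state is a dict: "clock": time; "joints": joint angles; "qd": joint speeds; "effort": joint torques, N m; "eef_pos": TCP position; "eef_rot": TCP orientation; "wrist_force": force on the tool from outside, world axes, zero at the start; "moment": the same for the moment, N m; "finger_gap": finger opening in mm.
Only numpy, scipy, OpenCV 4.12 (cv2) and the standard library are available. Lean on these libraries where they do the work, as an engineer would, in place of code of your own. Each camera call takes 0.05 s, during which the arm holds its last target. There are 200 camera calls.

## Task

First take the wooden stirring stick from the marble drying block, stand it end-down in the narrow white holder and let it go. Then open the gold-capped jar: some of these caps unscrew the usual way and some the reverse way, so try both ways to find which one gives, turn it that way until it is free, and lift it off. Finish still holding the cap in the gripper, clear above its jar (at least 4 cm above where it sat), with the stick still in the holder and the other goods left where they are.

Things in the scene. Friction and masses are not known exactly. Their poses are not given: they have to be found in the camera images.
- jar: Round glass jar with pale contents, white label and gold band, clamped to the dark board (it cannot move or turn). Diameter 72 mm, glass shoulder 95 mm above its origin; origin at the centre of its underside (18 mm above the table), z up. A white neck (46 mm wide, tip 32 mm above the shoulder) stands under the cap.
- cap: Gold metal cap seated on the jar, loose: round, 56 mm diameter, 38 mm tall, ribbed side, 60 g, free all round for the fingers. White line on its top from centre to rim along its own +x. Origin at the centre of its lower rim, z up; seated, this is 99 mm above the jar's origin (4 mm above the glass shoulder) and its +x is within 3 degrees of the jar's +x.
- cap_top (a point): Centre of the cap's flat top. Lug cap: one way (clockwise or anticlockwise from above, random, not visible) it stops within 10 degrees, then slips in the fingers; the other way it turns easily to a stop at about 80 degrees. It lifts off freely when turned 50 degrees or more, and is locked (1.5 mm of lift) below 45. It needs no push down and does not rise by itself.
- spare_jar: The same jar with a black cap and black band, clamped on the same board 140 mm from the gold-capped jar (centre to centre, along the board); not to be opened, its cap is fixed. Origin at the centre of its underside, total height 137 mm.
- board: Dark wooden board fixed to the table, 130 x 280 mm, 18 mm thick, carrying the two jars 70 mm either side of its centre along its own y axis; origin at the centre of its underside. Either jar may be at either end.
- stick: Round wooden stirring stick, 12 mm diameter, 160 mm long, 30 g, green band 100 to 110 mm from its foot; loose, starting upright in the middle hole of the drying block with its foot 8 mm above the table (top at 168 mm). Origin at the centre of its foot, z along the stick to its top. Its ends are alike in thickness.
- drying_block: Marble block fixed to the table, 110 x 60 x 45 mm with three holes of 14 mm in a row along its own x axis at -35, 0 and 35 mm, 37 mm deep; origin at the centre of its underside. The stick stands in the middle hole; the others are empty.
- holder: Narrow white ceramic holder fixed to the table: upright tube of 46 mm outer diameter, 75 mm tall, with a 22 mm bore whose floor is 10 mm above the table, round foot of 68 mm, brass band. Origin at the centre of its underside, on the bore's axis. It may be left or right of the jars, the drying block on the other side.
- carton: Bystander: loose green carton 50 x 70 x 110 mm; origin at the centre of its underside.
- tea_tin: Bystander: loose red tin with brass lid, 78 mm diameter, 86 mm tall; origin at the centre of its underside.
- tincture: Bystander: loose amber bottle with black cap, 38 mm diameter, 95 mm tall; origin at the centre of its underside.
- tasting_bowl: Bystander: loose blue bowl, 84 mm diameter, 40 mm tall; origin at the centre of its underside.
- spoon: Bystander: loose steel spoon 150 mm long lying on the table; origin on its underside.
- soap: Bystander: loose yellow wrapped bar 75 x 50 x 25 mm; origin at the centre of its underside.
Things that resemble listed ones, but are neither listed nor needed, are in the scene too. What is shaped like the cap but green or turquoise is not meant.

How it is judged (in metres and radians):
On the way, in this order (a step that is already met when the one before it is completed fails the run):
1. the stick stands in the holder, let go (horizontal distance between stick and holder below 0.014 m and z of stick in the frame of holder below 0.02 m and angle between stick's own z axis and vertical below 0.3 rad and contact force between stick and the fingers below 0.2 N and linear speed of stick below 0.05 m/s), for 0.2 s.
2. the gold cap, still on its jar, is turned loose (more than 40 degrees) (z of cap in the frame of jar below 0.106 m and horizontal distance between cap and jar below 0.006 m and angle between the x axis of cap and the x axis of jar, either way round above 0.7 rad), for 0.05 s.
At the end, for the whole second after the job is handed in: Gold cap at rest in the fingers, at least 36 mm above its seat, within 60 mm sideways of the jar axis, tilted under 23 degrees, touching no jar; stick untouched in the holder, foot within 14 mm of its axis and under 20 mm above the table, leaning under 17 degrees (horizontal distance between stick and holder below 0.014 m and z of stick in the frame of holder below 0.02 m and angle between stick's own z axis and vertical below 0.3 rad and contact force between stick and the arm below 0.2 N and z of cap in the frame of jar above 0.135 m and horizontal distance between cap and jar below 0.06 m and angle between cap's own z axis and vertical below 0.4 rad and contact force between cap and the fingers above 1 N and contact force between cap and jar below 0.05 N and contact force between cap and spare_jar below 0.05 N and linear speed of cap below 0.03 m/s); the arm keeps its last pose, push and grip.
It fails at once if a bystander is moved more than 40 mm or tipped over (distance of any of carton, tea_tin, tincture, tasting_bowl, spoon, soap from where it was at the start of the episode above 0.04 m or angle between any of carton, tea_tin, tincture, tasting_bowl, spoon, soap's own z axis and vertical above 0.8 rad).
It also fails if it takes over 61 s, if anything falls off the work surface, if the arm or the gripper's body presses on something with over 40 N, if the wrist force passes 120 N, or if a joint passes its speed limit or range.

## Working session

There is one attempt and no reset: what is moved stays moved. The work goes in short steps, Python scripts to look and compute and a tool call to move; the robot and the scene stay as the last step left them, time stands still between calls to the robot, and variables do not carry over. Pictures are saved under pics/ and viewed, about 8 in all and at most 12, crops included, and the job is handed in when it is done.

Besides the shell and the picture viewer there is one more tool, called after "Request:" as name(argument=value, ...) on one line, values as JSON. jog_arm: Moves the arm, as the interface text tells. Its arguments: {"type":"object","properties":{"moves":{"type":"array","items":{"type":"array","items":{"type":"array","items":{"type":"number"}}}},"gripper":{"type":"number"},"squeeze":{"type":"number"}},"required":["moves"]}

```bash
mkdir -p pics
cat > h.py <<'E'
import numpy as np, cv2
from cell import manip
def cam(n):
    p=manip.camera_params(n); K=np.array([[p['fx'],0,p['cx']],[0,p['fy'],p['cy']],[0,0,1.]])
    R=cv2.Rodrigues(np.array(p['rvec'],float))[0]; return K,R,np.array(p['tvec'],float).ravel()
def cloud(n,d):
    K,R,t=cam(n); v,u=np.mgrid[:480,:640]
    P=np.stack([(u-K[0,2])/K[0,0]*d,(v-K[1,2])/K[1,1]*d,d],-1)
    W=(P-t)@R; W[d<=0]=np.nan; return W
def ray(n,u,v):
    K,R,t=cam(n); return -R.T@t, R.T@np.linalg.solve(K,[u,v,1.])
def atz(n,u,v,z):
    o,d=ray(n,u,v); return o+d*(z-o[2])/d[2]
E
python3 - <<'E'
from h import *
for n in("scene","top"):
    im,d=manip.camera(n); cv2.imwrite(f"pics/{n}1.png",im); np.savez(f"pics/{n}1.npz",im=im,d=d)
    K,R,t=cam(n); print(n,K[0,0],(-R.T@t).round(),R[2].round(2))
print(manip.read_state(), manip.tcp_to_tips)
E
```

```text
scene 538.7055317551835 [1242.  537.  716.] [-0.62 -0.49 -0.6 ]
top 603.8663237671641 [4.050e+02 1.000e+00 1.397e+03] [ 0.15  0.02 -0.99]
{'clock': 0.1, 'joints': array([-1.41257958e+00,  3.00380992e-01,  1.52154750e+00, -3.99260220e-07,
        1.32070611e+00, -6.66001016e-02]), 'qd': array([ 0.00129905, -0.00138569, -0.0031648 , -0.00123674, -0.00040106,
        0.00025976]), 'effort': array([ 1.80300194e-03, -5.32644260e+01, -3.53283119e+01,  7.09948875e-02,
        2.34957493e-02, -6.09107133e-05]), 'eef_pos': array([ 122.57105353, -535.93278606,  223.94995284]), 'eef_rot': array([3.07536372, 1.56975438, 1.72938434]), 'wrist_force': array([ 0.13116452, -0.20964404, -0.6610382 ]), 'moment': array([-0.00652292, -0.01369504, -0.03752894]), 'finger_gap': 94.04083418567808} 19.0
```

View pics/scene1.png

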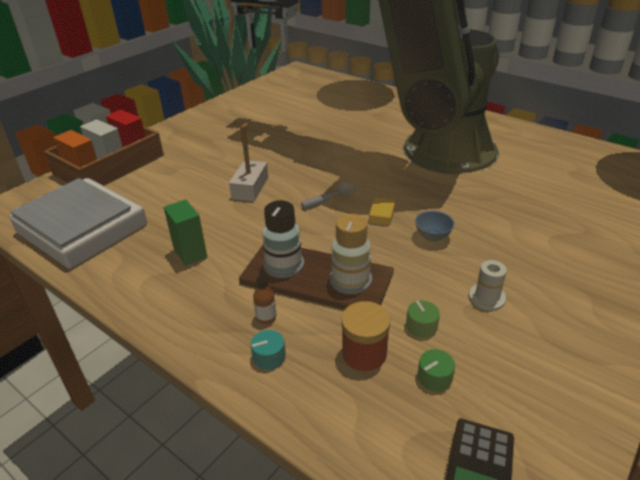

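View pics/top1.png

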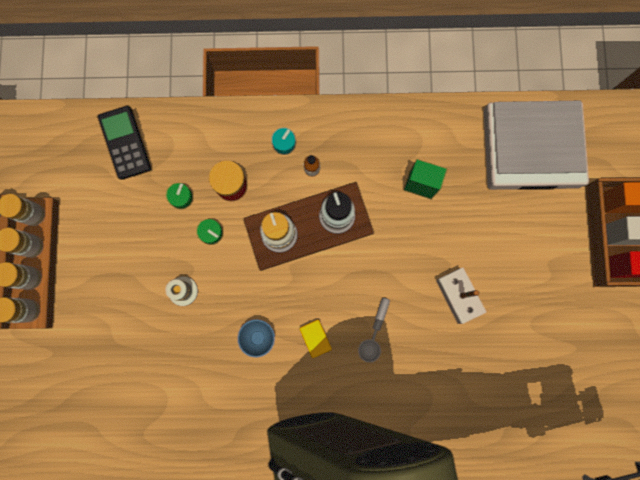

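The scene picture shows the gold cap at about (350,228), the stick at (247,150) in the block and the holder at (490,285). In the top picture they are at (275,228), (462,294) and (181,290). Next I measure from both views.

Run:
```python
from h import *
C={};I={}
for n in("scene","top"):
    f=np.load(f"pics/{n}1.npz"); C[n]=cloud(n,f['d']); I[n]=f['im']
def near(n,c,r,zl,zh):
    W=C[n].reshape(-1,3); m=(np.hypot(*(W[:,:2]-c).T)<r)&(W[:,2]>zl)&(W[:,2]<zh); return W[m]
print("table z",[np.nanmedian(C['top'][380:390,150:220,2]),np.nanmedian(C['scene'][380:400,500:560,2])])
for name,(u,v,z),r,zl,zh in [("cap",(275,228,155),45,148,165),("black",(338,206,155),45,148,165),("holder",(181,290,75),40,68,82),("block",(462,294,45),75,38,52),("stick",(458,289,100),60,60,185)]:
    c=atz("top",u,v,z)[:2]
    for n in("top","scene"):
        P=near(n,c,r,zl,zh)
        if len(P)<5: print(name,n,len(P));continue
        q=P[:,:2].astype(np.float32); rc=cv2.minAreaRect(q); ec=cv2.minEnclosingCircle(q)
        print(name,n,len(P),"mean",P.mean(0).round(1),"zmax",P[:,2].max().round(1),"rect",np.round(rc[0],1),np.round(rc[1],1),round(rc[2],1),"circ",np.round(ec[0],1),round(ec[1],1))
        if name=="stick":
            for a in range(60,180,20):
                s=P[(P[:,2]>a)&(P[:,2]<=a+20)]
                if len(s): print("   ",a,len(s),s.mean(0).round(1))
# all-scene bystander map
for n,(u,v,z) in dict(tin=(228,175,86),tinct=(312,160,95),carton=(427,172,110),bowl=(256,338,40),soap=(315,338,25),spoon=(372,345,5),g1=(209,231,40),g2=(179,195,40),teal=(284,140,40)).items(): print(n,atz("top",u,v,z).round())
# zoom crop
a=cv2.resize(I["top"][255:335,425:505],None,fx=5,fy=5,interpolation=2); b=cv2.resize(I["top"][250:330,140:220],None,fx=5,fy=5,interpolation=2)
c=cv2.resize(I["scene"][110:210,210:290],(320,400)); cv2.imwrite("pics/crop1.png",cv2.resize(np.hstack([a,b,c]),None,fx=.7,fy=.7))
```

```text
table z [np.float64(0.1752492808775536), np.float64(-0.280585028114851)]
cap top 555 mean [606.   95.9 154.7] zmax 163.0 rect [606.6  96. ] [55.2 54.2] 26.1 circ [606.8  96.3] 28.2
cap scene 524 mean [612.  101.9 153.9] zmax 157.4 rect [609.6 100.9] [53.1 55.2] 39.0 circ [609.3 100.4] 29.0
black top 549 mean [648.1 -37.1 155. ] zmax 162.6 rect [648.6 -37. ] [52.5 54.2] 89.3 circ [648.4 -37. ] 28.2
black scene 471 mean [653.4 -30.9 153.6] zmax 156.9 rect [650.8 -32.5] [56.3 55.7] 81.0 circ [649.8 -33.6] 29.6
holder top 272 mean [479.7 319.2  74.8] zmax 81.7 rect [479.9 319.1] [44.2 44.7] 16.8 circ [479.3 319.4] 23.2
holder scene 354 mean [484.8 324.3  73.6] zmax 78.0 rect [482.6 324.1] [45.2 45.4] 65.0 circ [482.  322.7] 24.6
block top 1232 mean [ 460.7 -310.5   44.9] zmax 51.6 rect [ 461.3 -311.7] [109.8  61.6] 25.3 circ [ 461.  -311.7] 61.8
block scene 595 mean [ 468.4 -302.5   43.5] zmax 51.8 rect [ 463.1 -308. ] [117.2  62.8] 25.7 circ [ 463.  -308.5] 64.8
stick top 95 mean [ 461.  -308.8  130.1] zmax 171.4 rect [ 461.2 -310.7] [10.9 11.6] 41.7 circ [ 460.9 -311.4] 6.7
    60 12 [ 460.7 -307.5   71.6]
    80 10 [ 460.8 -308.3   88.2]
    100 15 [ 460.9 -307.2  111.4]
    120 15 [ 460.4 -308.1  131.1]
    140 11 [ 461.2 -307.3  150.8]
    160 32 [ 461.4 -311.   166.2]
stick scene 214 mean [ 465.  -305.8  115.9] zmax 168.0 rect [ 464.1 -306.6] [13.8 12. ] 48.2 circ [ 464.1 -307.1] 7.7
    60 39 [ 465.1 -305.3   70.4]
    80 36 [ 464.8 -306.1   90. ]
    100 38 [ 465.2 -305.7  110. ]
    120 40 [ 465.3 -305.3  129.9]
    140 39 [ 465.2 -306.3  149.4]
    160 22 [ 464.  -305.7  164.6]
tin [732. 206.  86.]
tinct [761.  18.  95.]
carton [ 727. -232.  110.]
bowl [372. 147.  40.]
soap [370.  17.  25.]
spoon [ 353. -112.    5.]
g1 [613. 255.  40.]
g2 [698. 326.  40.]
teal [825.  84.  40.]
```

View pics/crop1.png

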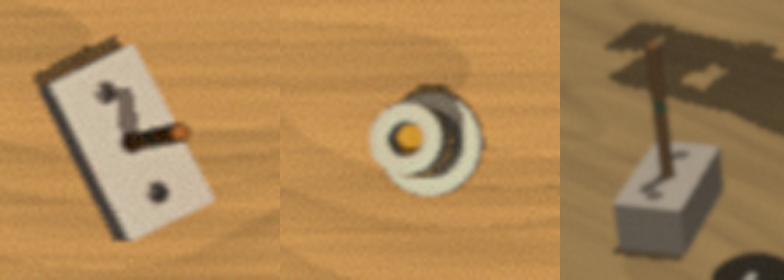

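The crop shows the stick upright in the middle hole, and the holder bore is open and empty. Both views agree on the stick-to-holder shift, about (18.5, 630.5). I approach the stick next.

Request:
jog_arm(moves=[[[38,25,0,0,0,0],[38,25,0,0,0,0],[38,25,0,0,0,0],[38,25,0,0,0,0],[38,25,0,0,0,0]]], gripper=0)

```text
clock: 0.6
eef_pos: [313.9, -407.7, 222.0]
eef_rot: [-2.922, 1.567, 2.007]
wrist_force: [0.1, -1.1, 1.2]
finger_gap: 57.3
```

Request:
jog_arm(moves=[[[38,25,0,0,0,0],[38,25,0,0,0,0],[38,25,0,0,0,0],[20,15,0,0,0,0],[0,0,0,0,0,0]]])

```text
clock: 1.1
eef_pos: [455.7, -309.2, 220.6]
eef_rot: [-2.841, 1.564, 2.093]
wrist_force: [-0.0, -0.5, -0.6]
finger_gap: 47.1
```

Request:
jog_arm(moves=[[[7,0,-30,0,0,0],[0,0,-30,0,0,0],[0,0,-30,0,0,0],[0,0,0,0,0,0]]])

```text
clock: 1.5
eef_pos: [461.4, -309.9, 127.9]
eef_rot: [-2.78, 1.565, 2.154]
wrist_force: [-0.2, -0.2, 0.9]
finger_gap: 46.3
```

Run:
```python
from h import *
s=manip.read_state(); print(s['eef_pos'].round(1),s['eef_rot'].round(3),s['wrist_force'].round(1),s['joints'].round(2))
a=manip.camera("top")[0][210:350,390:530]; b=manip.camera("scene")[0][60:200,180:320]
cv2.imwrite("pics/s2.png",cv2.resize(np.hstack([a,b]),None,fx=2.8,fy=2.8,interpolation=2))
```

```text
[ 461.4 -309.9  127.9] [-2.78   1.565  2.154] [-0.2 -0.2  0.9] [-0.66  0.41  1.6   0.    1.13  0.69]
```

View pics/s2.png

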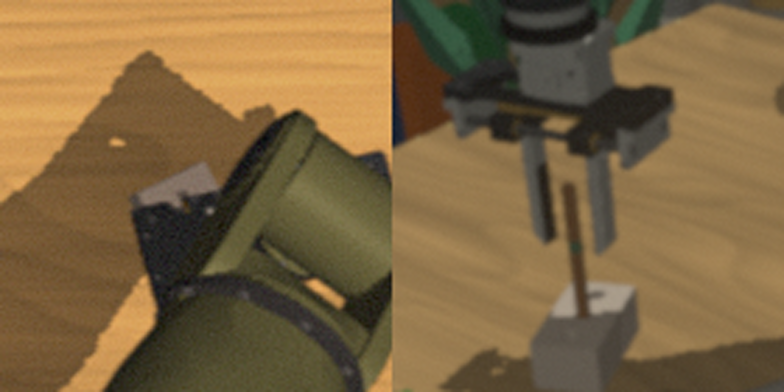

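The right half shows the stick between the fingers, near the middle. I close on it and read the forces.

Request:
jog_arm(moves=[[[0,0,0,0,0,0],[0,0,0,0,0,0],[0,0,0,0,0,0],[0,0,0,0,0,0],[0,0,0,0,0,0]]], gripper=-1, squeeze=12)

```text
clock: 2.1
eef_pos: [464.1, -312.8, 137.7]
eef_rot: [0.957, 1.562, -0.393]
wrist_force: [-1.1, 2.7, -1.9]
finger_gap: 12.2
```

Request:
jog_arm(moves=[[[0,0,0,0,0,0],[0,0,0,0,0,0],[0,0,0,0,0,0]]])

```text
clock: 2.4
eef_pos: [463.9, -312.1, 137.6]
eef_rot: [1.103, 1.564, -0.247]
wrist_force: [-0.1, 1.6, 0.8]
finger_gap: 11.6
```

Request:
jog_arm(moves=[[[0,0,15,0,0,0],[0,0,20,0,0,0],[0,0,30,0,0,0],[0,0,35,0,0,0],[0,0,0,0,0,0]]])

```text
clock: 2.9
eef_pos: [463.4, -312.6, 240.5]
eef_rot: [0.888, 1.564, -0.461]
wrist_force: [0.4, 0.1, -0.2]
finger_gap: 11.6
```

Run:
```python
from h import *
s=manip.read_state(); print(s['eef_pos'].round(1),s['eef_rot'].round(3),s['joints'].round(2),s['wrist_force'].round(1))
b,d=manip.camera("scene"); np.savez("pics/s3.npz",im=b,d=d)
cv2.imwrite("pics/s3.png",cv2.resize(b[20:220,170:330],None,fx=3,fy=3,interpolation=2))
W=cloud("scene",d).reshape(-1,3)
p=s['eef_pos']; zt=p[2]
for a in range(int(zt)-125,int(zt)-20,15):
    q=W[(np.hypot(W[:,0]-p[0],W[:,1]-p[1])<25)&(W[:,2]>a)&(W[:,2]<=a+15)]
    print(a,len(q),q.mean(0).round(1) if len(q) else '')
```

```text
[ 463.4 -312.6  240.5] [ 0.888  1.564 -0.461] [-0.66  0.3   1.48  0.    1.35  0.69] [ 0.4  0.1 -0.2]
115 31 [ 465.  -307.5  122.8]
130 30 [ 464.6 -307.7  137.9]
145 31 [ 464.6 -307.3  152.8]
160 29 [ 465.9 -306.4  167.9]
175 34 [ 464.9 -307.4  181.9]
190 34 [ 465.1 -307.1  197.8]
205 31 [ 465.  -307.   212.9]
```

View pics/s3.png

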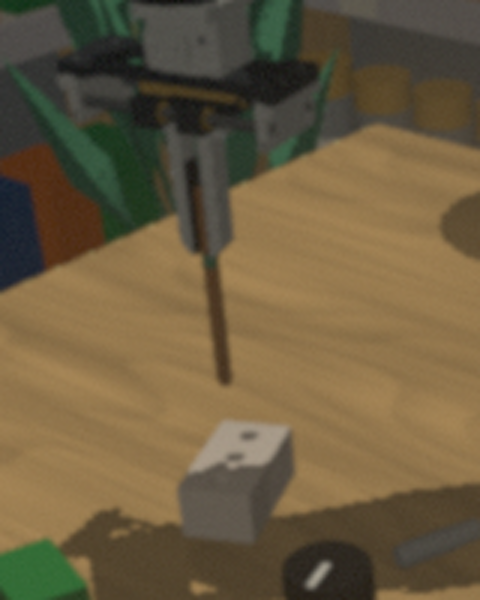

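The stick hangs upright below the fingers, foot at about (222,380) in the crop and about 111 mm up. I carry it over the holder.

Request:
jog_arm(moves=[[[1,25,0,0,0,0],[1,48,0,0,0,0],[1,48,0,0,0,0],[2,48,0,0,0,0],[2,48,0,0,0,0]]])

```text
clock: 3.45
eef_pos: [467.1, -92.8, 231.8]
eef_rot: [-1.83, 1.568, 3.095]
wrist_force: [1.0, -0.4, -0.3]
finger_gap: 11.7
```

Request:
jog_arm(moves=[[[1,48,0,0,0,0],[1,48,0,0,0,0],[1,48,0,0,0,0],[2,48,0,0,0,0],[2,48,0,0,0,0]]])

```text
clock: 3.95
eef_pos: [470.9, 156.5, 226.7]
eef_rot: [-1.623, 1.564, -2.982]
wrist_force: [1.1, -0.1, 0.3]
finger_gap: 11.8
```

Request:
jog_arm(moves=[[[1,48,0,0,0,0],[1,48,0,0,0,0],[1,35,0,0,0,0],[0,0,0,0,0,0],[0,0,0,0,0,0]]])

```text
clock: 4.45
eef_pos: [470.6, 297.4, 219.9]
eef_rot: [-1.427, 1.557, -2.78]
wrist_force: [-0.7, -0.2, -0.0]
finger_gap: 11.7
```

Request:
jog_arm(moves=[[[6,10,8,0,0,0],[6,10,4,0,0,0],[0,0,0,0,0,0],[0,0,0,0,0,0]]])

```text
clock: 4.85
eef_pos: [483.0, 313.8, 229.5]
eef_rot: [-1.352, 1.553, -2.708]
wrist_force: [-0.9, -0.0, -0.6]
finger_gap: 11.6
```

Run:
```python
from h import *
s=manip.read_state(); p=s['eef_pos']; print(p.round(1),s['eef_rot'].round(3),s['joints'].round(2))
b,d=manip.camera("scene"); W=cloud("scene",d).reshape(-1,3)
for a in range(80,int(p[2])-20,15):
    q=W[(np.hypot(W[:,0]-p[0],W[:,1]-p[1]-3)<22)&(W[:,2]>a)&(W[:,2]<=a+15)]
    print(a,len(q),q.mean(0).round(1) if len(q) else '')
q=W[(np.hypot(W[:,0]-482,W[:,1]-323)<35)&(W[:,2]>70)&(W[:,2]<78)]; print("holder",np.round(cv2.minEnclosingCircle(q[:,:2].astype(np.float32)),1) if 0 else cv2.minAreaRect(q[:,:2].astype(np.float32)))
cv2.imwrite("pics/s4.png",cv2.resize(b[150:320,420:580],None,fx=3,fy=3,interpolation=2))
```

```text
[483.  313.8 229.5] [-1.352  1.553 -2.708] [0.51 0.36 1.42 0.   1.37 1.87]
80 0 
95 27 [482.6 316.2 105.1]
110 47 [483.5 316.2 117.4]
125 50 [483.7 316.3 132.4]
140 50 [484.  316.4 147.5]
155 55 [484.6 316.5 163. ]
170 50 [485.  316.8 177.8]
185 55 [485.1 316.7 192.4]
200 77 [487.1 317.2 209.1]
holder ((482.203369140625, 324.1629638671875), (45.30550765991211, 44.09428787231445), 69.48458862304688)
```

View pics/s4.png

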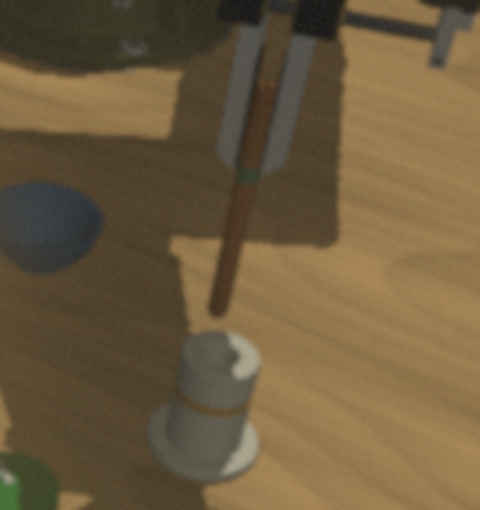

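The stick foot is at about (218,310) in the crop, just above the bore at (222,350) and slightly short in y. I correct the tilt and offset, then descend.

Request:
jog_arm(moves=[[[1,6,0,0.4,-0.9,0],[0,0,0,0,0,0],[0,0,-5,0,0,0],[0,0,0,0,0,0]]])

```text
clock: 5.3
eef_pos: [483.8, 318.6, 223.7]
eef_rot: [0.513, 1.57, -0.844]
wrist_force: [-0.2, -0.6, -0.6]
finger_gap: 12.3
```

Run:
```python
from h import *
s=manip.read_state(); p=s['eef_pos']; print(p.round(1),s['eef_rot'].round(3),manip.read_state()['wrist_force'].round(1))
b,d=manip.camera("scene"); W=cloud("scene",d).reshape(-1,3)
for a in range(80,int(p[2])-20,25):
    q=W[(np.hypot(W[:,0]-p[0],W[:,1]-p[1]-3)<22)&(W[:,2]>a)&(W[:,2]<=a+25)]
    print(a,len(q),(q.mean(0)-[2.4,3.2,0]).round(1) if len(q) else '')
```

```text
[483.8 318.6 223.7] [ 0.513  1.57  -0.844] [-0.2 -0.6 -0.6]
80 27 [483.3 318.4  99.5]
105 85 [483.4 318.6 117.2]
130 84 [483.8 318.7 142.7]
155 88 [484.1 318.7 167.3]
180 94 [484.4 318.6 192.3]
```

Request:
jog_arm(moves=[[[-0.5,1.5,-8,0,0,0],[0,0,-15,0,0,0],[0,0,-15,0,0,0],[0,0,0,0,0,0]]])

```text
clock: 5.75
eef_pos: [483.1, 320.4, 183.7]
eef_rot: [1.25, 1.57, -0.107]
wrist_force: [0.3, -0.2, -0.6]
finger_gap: 11.7
```

Request:
jog_arm(moves=[[[0,0,-15,0,0,0],[0,0,-15,0,0,0],[0,0,-10,0,0,0],[0,0,0,0,0,0]]])

```text
clock: 6.15
eef_pos: [483.4, 320.8, 143.6]
eef_rot: [1.685, 1.569, 0.328]
wrist_force: [-0.6, 0.4, 0.0]
finger_gap: 11.9
```

Request:
jog_arm(moves=[[[0,0,-2,0,0,0],[0,0,0,0,0,0],[0,0,0,0,0,0],[0,0,0,0,0,0],[0,0,0,0,0,0]]], gripper=0)

```text
clock: 6.65
eef_pos: [484.4, 321.4, 144.3]
eef_rot: [1.805, 1.565, 0.448]
wrist_force: [0.3, 0.7, 0.0]
finger_gap: 46.0
```

Request:
jog_arm(moves=[[[0,0,0,0,0,0],[0,0,20,0,0,0],[0,0,40,0,0,0],[0,0,45,0,0,0],[0,0,0,0,0,0]]])

```text
clock: 7.15
eef_pos: [483.5, 320.9, 252.5]
eef_rot: [1.764, 1.567, 0.407]
wrist_force: [1.2, -0.4, 0.5]
finger_gap: 46.8
```

Run:
```python
from h import *
s=manip.read_state(); p=s['eef_pos']; print(p.round(1),s['eef_rot'].round(3),s['joints'].round(2))
b,d=manip.camera("scene"); W=cloud("scene",d).reshape(-1,3)
for a in range(80,180,20):
    q=W[(np.hypot(W[:,0]-483,W[:,1]-323)<22)&(W[:,2]>a)&(W[:,2]<=a+20)]
    print(a,len(q),(q.mean(0)-[2.4,3.2,0]).round(1) if len(q) else '',q[:,2].max() if len(q) else '')
t,_=manip.camera("top")
cv2.imwrite("pics/s5.png",cv2.resize(np.hstack([b[140:320,420:580],t[150:330,150:310]]),None,fx=2.4,fy=2.4,interpolation=2))
```

```text
[483.5 320.9 252.5] [1.764 1.567 0.407] [ 0.52  0.35  1.39 -0.    1.4   1.88]
80 64 [483.9 320.5  90.2] 99.39302762272379
100 65 [484.  320.7 110.4] 119.97713515549928
120 67 [483.7 320.4 129.8] 139.3411888180144
140 72 [483.7 320.6 150.3] 159.95713778657333
160 52 [482.7 320.2 166.6] 171.30504846171698
```

View pics/s5.png

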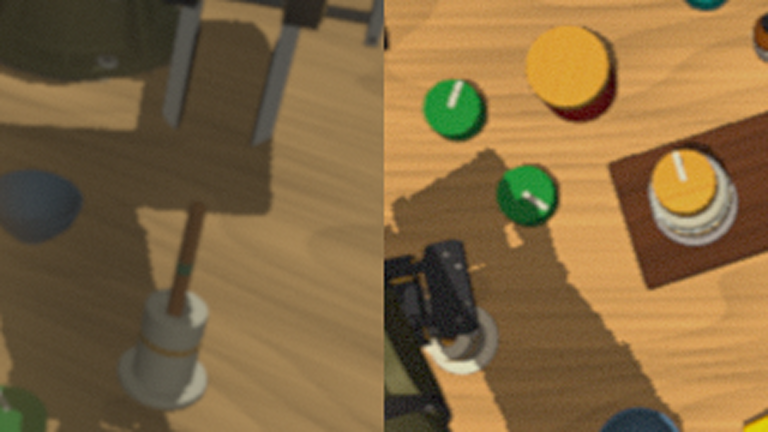

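The stick now stands upright in the holder (top near 170 mm) and the fingers are clear of it. Next is the cap at about (610, 97), turning the wrist back to mid-range on the way.

Request:
jog_arm(moves=[[[13,-22,0,0,0,8.5],[13,-22,0,0,0,8.5],[13,-22,0,0,0,8.5],[13,-22,0,0,0,8.5],[13,-22,0,0,0,8.5]]], gripper=1)

```text
clock: 7.75
eef_pos: [545.7, 207.9, 238.7]
eef_rot: [-1.729, 1.557, -2.332]
wrist_force: [-0.4, 0.7, 0.1]
finger_gap: 83.4
```

Request:
jog_arm(moves=[[[13,-22,0,0,0,8.5],[13,-22,0,0,0,8.5],[13,-22,0,0,0,8.5],[13,-22,0,0,0,8.5],[10,-22,0,0,0,8.5]]])

```text
clock: 8.25
eef_pos: [607.8, 92.4, 229.1]
eef_rot: [-2.245, 1.548, -2.098]
wrist_force: [0.0, 0.4, 0.7]
finger_gap: 94.3
```

Request:
jog_arm(moves=[[[0,0,0,0,0,0],[0,0,0,0,0,0]]])

```text
clock: 8.45
eef_pos: [607.5, 90.1, 225.4]
eef_rot: [-2.404, 1.544, -2.258]
wrist_force: [-0.6, 0.5, -0.7]
finger_gap: 94.0
```

Run:
```python
from h import *
s=manip.read_state(); print(s['eef_pos'].round(1),s['eef_rot'].round(3),s['joints'].round(2))
```

```text
[607.5  90.1 225.4] [-2.404  1.544 -2.258] [ 0.1   0.46  1.31 -0.02  1.4  -0.05]
```

Request:
jog_arm(moves=[[[2.5,7,0,1.2,-1,0],[0,0,0,0,0,0],[0,0,0,0,0,0]]])

```text
clock: 8.75
eef_pos: [609.1, 100.0, 224.0]
eef_rot: [1.388, 1.568, 1.53]
wrist_force: [0.1, 0.2, 0.2]
finger_gap: 94.6
```

Run:
```python
from h import *
s=manip.read_state(); p=s['eef_pos']; print(p.round(1),s['eef_rot'].round(3))
b,d=manip.camera("scene"); np.savez("pics/s6.npz",im=b,d=d)
cv2.imwrite("pics/s6.png",cv2.resize(b[110:310,250:450],None,fx=2.8,fy=2.8,interpolation=2))
```

```text
[609.1 100.  224. ] [1.388 1.568 1.53 ]
```

View pics/s6.png

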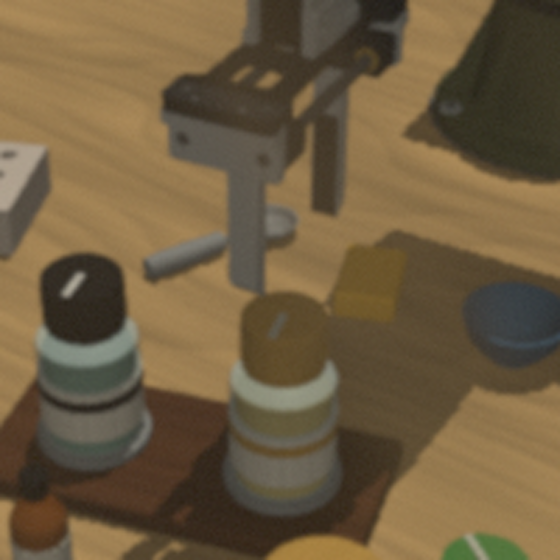

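The fingers stand either side of the gold cap (tips at (247,287) and (327,210) in the crop, cap at (285,310)). I shift slightly in y, descend and close.

Request:
jog_arm(moves=[[[1,-2.5,-25,0,0,0],[0,0,-25,0,0,0],[0,0,-18,0,0,0],[0,0,-12,0,0,0],[0,0,0,0,0,0]]])

```text
clock: 9.3
eef_pos: [609.9, 99.4, 143.2]
eef_rot: [0.554, 1.566, 0.696]
wrist_force: [0.4, -0.6, 0.8]
finger_gap: 93.7
```

Request:
jog_arm(moves=[[[0,0,0,0,0,0],[0,0,0,0,0,0],[0,0,0,0,0,0],[0,0,0,0,0,0],[0,0,0,0,0,0]]], gripper=-1, squeeze=20)

```text
clock: 9.8
eef_pos: [610.5, 99.7, 146.6]
eef_rot: [0.331, 1.564, 0.472]
wrist_force: [-25.9, -4.4, 5.0]
finger_gap: 57.6
```

Request:
jog_arm(moves=[[[0,0,0,0,0,0],[0,0,0,0,0,0],[0,0,0,0,0,0]]])

```text
clock: 10.1
eef_pos: [609.5, 99.5, 146.6]
eef_rot: [0.533, 1.566, 0.675]
wrist_force: [-0.2, 0.1, 0.1]
finger_gap: 55.8
```

Run:
```python
from h import *
s=manip.read_state(); 
for k in('eef_pos','eef_rot','wrist_force','moment','finger_gap','joints'): print(k,np.round(s[k],2))
```

```text
eef_pos [609.48  99.55 146.61]
eef_rot [0.53 1.57 0.67]
wrist_force [-0.23  0.06  0.07]
moment [-0.04 -0.09  0.  ]
finger_gap 55.8
joints [ 0.1   0.52  1.41  0.    1.22 -0.04]
```

Gripped at 55.8 mm with almost no side force. First try: anticlockwise.

Request:
jog_arm(moves=[[[0,0,0,0,0,4],[0,0,0,0,0,4],[0,0,0,0,0,4],[0,0,0,0,0,4]]])

```text
clock: 10.5
eef_pos: [608.8, 99.8, 146.5]
eef_rot: [0.998, 1.567, 1.428]
wrist_force: [-3.8, -0.5, 0.8]
finger_gap: 56.0
```

Run:
```python
from h import *
s=manip.read_state(); 
for k in('eef_pos','eef_rot','wrist_force','moment','finger_gap','joints'): print(k,np.round(s[k],2))
print(np.degrees((s['eef_rot'][2]-s['eef_rot'][0])))
```

```text
eef_pos [608.84  99.79 146.47]
eef_rot [1.   1.57 1.43]
wrist_force [-3.77 -0.49  0.81]
moment [-0.1   0.43 -0.05]
finger_gap 56.03
joints [ 0.1   0.52  1.41  0.    1.22 -0.33]
24.62174389981912
```

It turned 16.5° past the 10° stop with only 0.05 Nm, so anticlockwise looks right. I continue and watch the moment.

Request:
jog_arm(moves=[[[0.5,0,0,0,0,5],[0,0,0,0,0,5],[0,0,0,0,0,5],[0,0,0,0,0,5]]])

```text
clock: 10.9
eef_pos: [608.1, 99.5, 146.5]
eef_rot: [1.833, 1.565, 2.625]
wrist_force: [-2.7, -1.5, -0.2]
finger_gap: 56.0
```

Run:
```python
from h import *
s=manip.read_state(); 
for k in('eef_pos','wrist_force','moment','finger_gap','joints'): print(k,np.round(s[k],2))
print(np.degrees((s['eef_rot'][2]-s['eef_rot'][0])))
b,d=manip.camera("top"); c,d=manip.camera("scene")
cv2.imwrite("pics/s7.png",cv2.resize(np.hstack([b[160:280,220:340],c[180:300,290:410]]),None,fx=3.3,fy=3.3,interpolation=2))
```

```text
eef_pos [608.06  99.51 146.49]
wrist_force [-2.71 -1.46 -0.18]
moment [-0.2   0.39 -0.04]
finger_gap 56.04
joints [ 0.1   0.52  1.4   0.    1.23 -0.69]
45.41524495983725
```

View pics/s7.png

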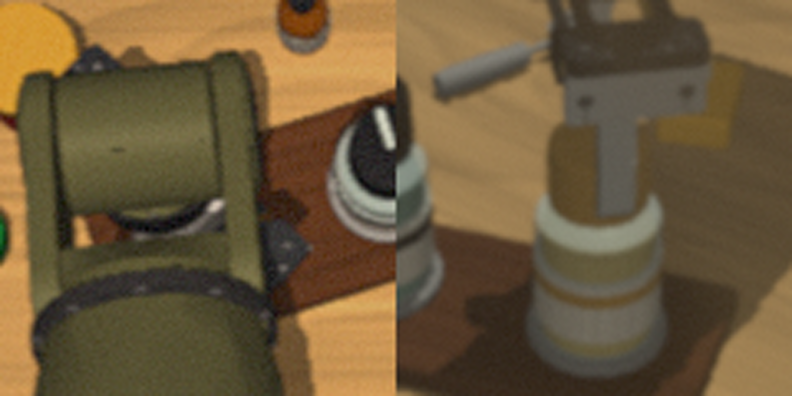

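The line is hidden by the gripper, but the moment stays at 0.04 Nm after 37°, far below a slip moment. I turn on to about 68°.

Request:
jog_arm(moves=[[[0.5,0,0,0,0,6],[0.3,0,0,0,0,6],[0,0,0,0,0,6],[0,0,0,0,0,6],[0,0,0,0,0,6]]])

```text
clock: 11.5
eef_pos: [607.4, 98.7, 146.6]
eef_rot: [2.09, 1.561, -2.877]
wrist_force: [-3.1, -1.1, 0.8]
finger_gap: 56.0
```

Request:
jog_arm(moves=[[[0,0,0,0,0,0],[0,0,0,0,0,0]]])

```text
clock: 11.7
eef_pos: [607.5, 98.5, 146.6]
eef_rot: [2.131, 1.561, -2.842]
wrist_force: [-1.0, -1.0, -0.3]
finger_gap: 56.0
```

Run:
```python
from h import *
s=manip.read_state(); 
for k in('eef_pos','eef_rot','wrist_force','moment','finger_gap','joints'): print(k,np.round(s[k],2))
print(np.degrees((s['eef_rot'][2]-s['eef_rot'][0])))
```

```text
eef_pos [607.5   98.51 146.61]
eef_rot [ 2.13  1.56 -2.84]
wrist_force [-0.99 -0.95 -0.26]
moment [-0.15  0.1   0.  ]
finger_gap 56.02
joints [ 0.1   0.52  1.4  -0.    1.23 -1.21]
-284.93900149317
```

About 67° turned with no stop felt. I lift gently and watch the force.

Request:
jog_arm(moves=[[[0,0,3,0,0,0],[0,0,4,0,0,0],[0,0,0,0,0,0]]])

```text
clock: 12.0
eef_pos: [607.6, 98.6, 154.2]
eef_rot: [2.127, 1.562, -2.853]
wrist_force: [-2.1, -1.6, 0.1]
finger_gap: 56.1
```

Request:
jog_arm(moves=[[[0,0,10,0,0,0],[0,0,12,0,0,0],[0,0,14,0,0,0],[0,0,12,0,0,0],[0,0,8,0,0,0]]])

```text
clock: 12.5
eef_pos: [608.0, 98.9, 215.8]
eef_rot: [2.115, 1.564, -2.867]
wrist_force: [-0.0, 0.5, -0.3]
finger_gap: 56.0
```

Request:
jog_arm(moves=[[[0,0,0,0,0,0],[0,0,0,0,0,0],[0,0,0,0,0,0]]])

```text
clock: 12.8
eef_pos: [608.3, 99.0, 217.3]
eef_rot: [2.199, 1.566, -2.783]
wrist_force: [0.2, 0.9, -0.8]
finger_gap: 56.0
```

Run:
```python
from h import *
s=manip.read_state(); 
for k in('eef_pos','wrist_force','finger_gap','qd'): print(k,np.round(s[k],3))
c,d=manip.camera("scene"); W=cloud("scene",d)
hsv=cv2.cvtColor(c,cv2.COLOR_BGR2HSV); 
m=(np.hypot(W[...,0]-611,W[...,1]-101)<32)&(W[...,2]>130)&(W[...,2]<230)
for a in range(130,230,10):
    k=m&(W[...,2]>a)&(W[...,2]<=a+10); print(a,k.sum(),c[k].mean(0).round() if k.any() else '')
q=W[(np.hypot(W[...,0]-483,W[...,1]-323)<22)&(W[...,2]>85)]; print("stick",(q.mean(0)-[2.4,3.2,0]).round(1),q[:,2].max().round(1))
cv2.imwrite("pics/s8.png",cv2.resize(c[130:330,260:560],None,fx=2.6,fy=2.6,interpolation=2))
```

```text
eef_pos [608.332  98.954 217.336]
wrist_force [ 0.181  0.884 -0.813]
finger_gap 55.966
qd [-0.     0.003  0.007  0.    -0.001 -0.001]
130 175 [ 83.  94. 101.]
140 198 [ 83.  95. 103.]
150 0 
160 0 
170 0 
180 37 [ 59.  94. 116.]
190 135 [48. 78. 97.]
200 129 [47. 77. 95.]
210 133 [48. 77. 95.]
220 449 [50. 78. 95.]
stick [483.7 320.3 131.3] 171.8
```

View pics/s8.png

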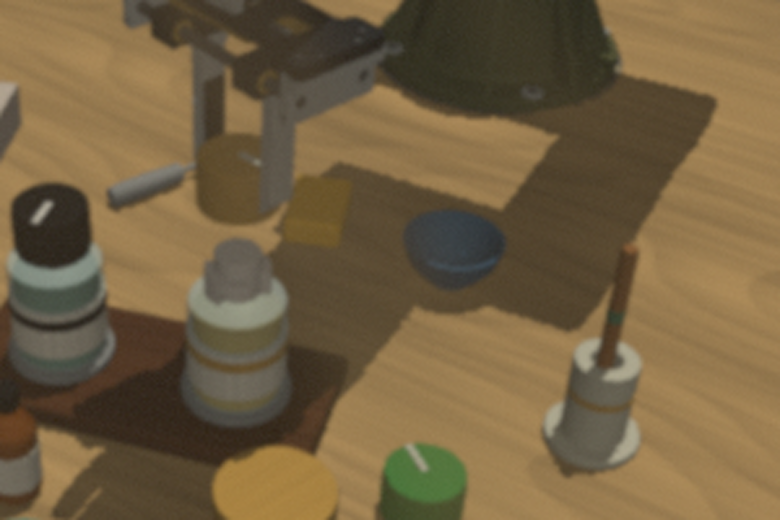

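The picture shows the cap held level at (237,178), well above the bare neck at (240,265), and the stick upright in the holder at (615,310). The cap's rim is at about 188 mm, against 117 mm when seated. I hand in.

```bash
python3 -c "
from cell import manip
print(manip.sign_off())"
```

```text
the job is handed in; nothing more can be done
None
```

I stood the stick in the holder and let it go, then opened the gold-capped jar, and handed the job in at about 13 s with the cap still in the gripper.

- **Stick:** after release it stands upright, its top about 171 mm above the table. It was still in place in the last picture.
- **Cap:** I tried anticlockwise first. It turned past 10° with only about 0.05 Nm, so I took that as the free way and did not try clockwise. I turned it about 67° and it lifted off without resistance. The turn angle comes from the wrist, because the line on the cap was hidden by the gripper.
- **Final state:** the cap is held at 20 N and was still. It is level and its rim is about 70 mm above where it sat.
- **Camera disagreement:** the two cameras differed by 3–5 mm in absolute position. They agreed to under 1 mm on the stick-to-holder shift, so I relied on that.
- **Other goods:** I did not touch them, and those visible in the last picture look unmoved. I did not re-measure them.

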